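# Run-out check of a woofer frame on a hand-cranked turntable

### The arm

A 6-joint arm with a two-finger parallel gripper is mounted at the origin on the work surface. World frame = base frame: x ahead of the robot, y to its left, z up, the work surface at z = 0. Lengths are in m, angles in degrees, forces in N, time in s.
With the tool pointing down it reaches from about 0.35 to 0.875 m from the base axis. Payload 4.2 kg.
Tool frame: the origin (TCP) lies at the very end of the fingers, on their centre line; the grasp point (between the pads) lies 19 mm behind it; z points along the fingers, y is the line along which they close (so a half turn about z gives the same grasp; the last joint's range is limited). The gripper opens to 87 mm and grips with 3 to 60 N. Pads are 19 mm wide; open, the fingers measure 117 mm over their backs; the gripper's body (75 mm by 190 mm) begins 51 mm behind the grasp point.
Start: joints at [-52.964, 22.042, 0.453, 0, -68.411, -14.817], TCP at [0.236, -0.579, 0.223] pointing down, gripper open.
Joint ranges: [-179.83, 179.83], [-69.29, 118.12], [-61.27, 80.66], [-181.25, 117.63], [-171.15, -9.14], [-177.46, 177.46]. Speed limits (degrees/s): [159.86, 159.86, 180, 180, 180, 180].

### API

Orientations are given as a 3x3 rotation matrix whose columns are the frame's x, y, z axes.
In Python, from station import r gives the robot as it stands.
- The arm moves only by the tool jog_arm, never from a script. Its argument "plan" is text: rows parted by semicolons, each of 7 numbers parted by spaces: the shift along the tool's x, y, z normalised to -1 to 1, where 1 is 0.025 m, then the turn, a rotation vector about the tool's x, y, z normalised to -1 to 1, where 1 is 8 degrees, then the closure, from -1 (fully open) to 1 (shut). A call has exactly 10 rows; each row shifts and turns the commanded pose from where the row before left it, along the tool's axes as they then stand; what a row does not reach is not made up. A row lasts 1/10 s, in which the tool goes at most 50 mm and 8.59 degrees, less where a joint would pass 70% of its speed; a pose out of reach is approached as far as the arm can. A call with a number of a shift or a turn outside -1 to 1 is refused whole. A call with a gripper value outside its range is refused whole. The fingers move at their own pace and stop on an object; the grip force is fixed at half the most. Time passes only in rows, so rows that do not move let the fingers close, or fill a call up. It gives the time, the measured TCP pose, the force, the opening and the grip force at its end, in the units of the state.
- r.sense(): the state, without advancing time (a new reading comes with each control period).
- r.capture(name): name is "scene" or "top" or "wrist"; returns (picture, depth): 420x560x3 uint8, red, green, blue; 420x560 float32, m along the optical axis (not along the pixel's ray), 0 where there is no reading.
- r.get_calibration(name): a dict with "mtx" (3x3 intrinsics, pixels), "extrinsics" (4x4, takes a point from camera to world coordinates). Camera axes: x right, y up, looking along -z (the intrinsics and any distortion apply to the point x, -y, -z); pixel columns grow to the right and rows downward; lengths in m; the calibration is good to about 2 mm. A picture is of the moment at which its call begins: read the wrist's pose just before it. get_calibration takes no time and is no camera call; for the wrist camera it gives the pose at the moment of the call.
- r.finish_job(): hands the job in; it is judged then, once.
The state is a dict: "time_s": time; "joints": joint angles; "joint_velocities": joint speeds; "effort": joint torques, N m; "tcp_pos": TCP position; "ee_rot": TCP orientation; "wrist_force": force on the tool from outside, world axes, zero at the start; "moment": the same for the moment, N m; "gripper_width": opening from 0.0 (shut) to 1.0 (fully open); "gripper_force": force on a finger pad.
Only numpy, scipy, OpenCV 4.12 (cv2) and the standard library are available. Lean on these libraries where they do the work, as an engineer would, in place of code of your own. Each camera call takes 0.05 s, during which the arm holds its last target. There are 200 camera calls.

### The job

Check the woofer frame for run-out: with the crank knob, turn the platter counter-clockwise (seen from above) up to 15 turns a minute, keep it at 15 give or take 2 for at least 7 seconds so that the gauge can be read, and never let it race past 22. Then bring it to a stop with the frame's brass tab at the fixed pointer, let go of the knob and leave everything at rest. Turn it by the crank only, never touch the platter or the frame, and leave the other things on the bench where they are.

Things in the scene. Friction and masses are not known exactly. Their poses are not given: they have to be found in the camera images.
- spindle (a joint): angle of the platter about its vertical axis, rad, without limit, growing counter-clockwise seen from above. Bearing: viscous drag 0.004 N m s/rad. A felt drag shoe in a guide rides on the platter: dry friction, with the bearing's, about 0.014 N m, but anything from half to nearly double. Inertia of all that turns with the platter: about 0.042 kg m2, give or take 30 percent
- crank (a joint): angle of the crank relative to the platter, rad, without limit, counter-clockwise. A magnetic drag coupling alone links them: it turns the platter with 0.02 N m per rad/s of this joint's speed (nominal). The platter follows with a time constant of 1.7 s, slower than the crank (for 1.57 rad/s the crank goes at 2.2 to 3.1, as the friction is), and is braked when the crank is held still
- platter: heavy horizontal steel disc of radius 122 mm, its top 62 mm above the bench, with a black woofer frame ring (radius 116 mm, 26 mm high) clamped on it; turns with the spindle. Origin on the turning axis at bench level, x axis towards the ring's brass tab, z up. Not to be touched
- tab (a point): outer end of the flat brass tab (30 mm wide, 6 mm thick), the only part that sticks out of the ring beyond the platter: 152 mm from the turning axis, 69 mm above the bench, on the platter's x axis
- mark (a point): tip of the fixed conical steel pointer, on an 80 mm high dark stand at the fixture's edge; it points level at the turning axis from outside: 156 mm from the axis, 72 mm above the bench. The end of the tab passes 4 mm inside it
- axis (a point): point on the vertical turning axis of platter and crank, at the top of the fixture's grey base plate (400 x 380 mm), 18 mm above the bench; fixed, x axis along the 400 mm side. On the plate's -y side, 172 mm from the axis, stands a dial gauge, up to 128 mm above the bench, its arm over the ring. On the -x side the drag shoe's bracket, up to 110 mm
- knob (a point): centre of the top of the upright black crank knob: a cylinder of diameter 29 mm, 58 mm high, that spins freely on its pin, its top 194 mm and its foot 136 mm above the bench, 65 mm from the turning axis. It stands on a flat aluminium crank arm (its top 132 mm above the bench, reaching 80 mm from the axis) above the platter, on the same axis; a released crank is dragged along by the platter
- tweeter: small black dome tweeter, diameter 68 mm, 33 mm high, standing on a corner of the base plate; a bystander. Origin at its underside
- magnet: dark ring magnet, diameter 60 mm, 14 mm high, lying on a corner of the base plate; a bystander. Origin at its underside
- tray: open wooden screw tray, 160 x 120 x 35 mm; a bystander. Origin at its underside
- screwdriver: screwdriver with a red handle, lying; a bystander
- woofer: black woofer, diameter 166 mm, 64 mm high, lying face up; a bystander. Origin at its underside
- cup: open steel cup, diameter 72 mm, 80 mm high; a bystander. Origin at its underside

How it is judged:
By the outcome, as a careful person would: the job done as asked, in the order asked, and still so for the second after the job is handed in, with the robot touching nothing.
It also fails if it takes over 69 s, if anything falls off the work surface, if the arm or the gripper's body presses on something with over 40 N, if the wrist force passes 120 N, or if a joint passes its speed limit or range.

## Working session

There is one attempt and no reset: what is moved stays moved. The work goes in short steps, Python scripts to look and compute and a tool call to move; the robot and the scene stay as the last step left them, time stands still between calls to the robot, and variables do not carry over. Pictures are saved under pics/ and viewed, at most 10 in all, crops included, and the job is handed in when it is done.

Besides the shell and the picture viewer there is one more tool, called by a JSON object that holds its "op" and its "data". jog_arm: Moves the arm, as the interface text tells. Scaled input: -1 to 1 covers 0.025 m each way for a shift and 8 degrees each way for a turn. Its arguments: {"type":"object","properties":{"plan":{"type":"string"}},"required":["plan"]}

```bash
ls; mkdir -p pics; cat > h.py <<'E'
import numpy as np, cv2, os
from station import r
def cap(n,f=None):
    c=r.get_calibration(n); p,d=r.capture(n)
    if f: cv2.imwrite('pics/'+f,p[:,:,::-1])
    return p,d,np.array(c['mtx']),np.array(c['extrinsics'])
def world(d,K,E,dist=None):
    v,u=np.mgrid[:d.shape[0],:d.shape[1]]
    P=np.stack([(u-K[0,2])/K[0,0]*d,-(v-K[1,2])/K[1,1]*d,-d],-1)
    return P@E[:3,:3].T+E[:3,3]
def proj(p,K,E):
    q=E[:3,:3].T@(np.array(p)-E[:3,3]); q=q*[1,-1,-1]; q=K@q; return q[:2]/q[2]
E
python3 - <<'E'
from h import *
for n in ['scene','top']:
    c=r.get_calibration(n); print(n,{k:np.round(v,4).tolist() for k,v in c.items()})
    p,d,K,X=cap(n,n+'1.png'); np.savez(n+'1.npz',p=p,d=d,K=K,X=X)
s=r.sense();print(s['time_s'],s['ee_rot'],s['tcp_pos'])
E
```

```text
pics
scene {'mtx': [[437.6321, 0.0, 280.821], [0.0, 437.6321, 217.6793], [0.0, 0.0, 1.0]], 'extrinsics': [[0.2331, -0.7583, 0.6089, 1.2269], [0.9724, 0.1743, -0.1552, -0.1552], [0.0115, 0.6282, 0.778, 1.0056], [0.0, 0.0, 0.0, 1.0]]}
top {'mtx': [[460.5406, 0.0, 283.383], [0.0, 460.5406, 212.1367], [0.0, 0.0, 1.0]], 'extrinsics': [[-0.0325, 0.9768, -0.2115, 0.2634], [-0.9995, -0.0324, 0.0041, 0.0094], [-0.0028, 0.2115, 0.9774, 1.4946], [0.0, 0.0, 0.0, 1.0]]}
0.1 [[-9.25803259e-01 -3.78004720e-01 -8.70523666e-04]
 [-3.78005703e-01  9.25801492e-01  1.81293282e-03]
 [ 1.20634945e-04  2.00748203e-03 -9.99997978e-01]] [ 0.2361447  -0.57808854  0.22154317]
```

View pics/scene1.png

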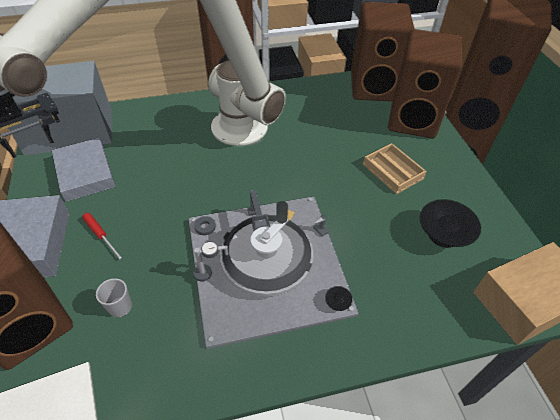

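View pics/top1.png

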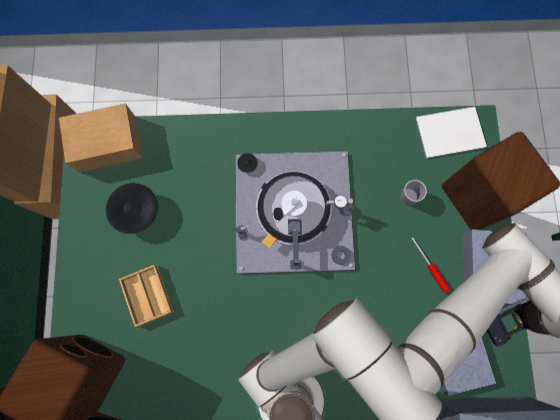

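The scene view shows the knob at about (283,208), the brass tab at (290,214), the gauge at (209,248) and the pointer stand at (320,226). In the top view the knob is at (278,214), the tab at (269,241), the pointer stand at (243,231), the drag shoe at (295,235) and the gauge at (341,202).

```bash
python3 - <<'E'
from h import *
from scipy.optimize import least_squares
for n in ['scene','top']:
    f=np.load(n+'1.npz');p,d,K,X=f['p'].astype(int),f['d'],f['K'],f['X'];W=world(d,K,X)
    z=W[...,2]; print(n,'table z',np.round(np.median(z[(p[...,1]>p[...,0]+25)&(z<.05)&(d>0)]),4))
    reg=(abs(W[...,0]-.45)<.35)&(abs(W[...,1])<.35)&(d>0)
    k=reg&(z>.185)&(z<.2)&(p.sum(-1)<150)
    print('knobtop',k.sum(),np.median(W[k],0).round(4),W[k].min(0).round(3),W[k].max(0).round(3))
    m=reg&(z>.083)&(z<.093)&(p.sum(-1)<150); Q=W[m]
    c0=np.median(Q,0)[:2]
    g=least_squares(lambda c:np.hypot(Q[:,0]-c[0],Q[:,1]-c[1])-c[2],[c0[0],c0[1],.11],loss='soft_l1',f_scale=.003)
    print('ring',m.sum(),g.x.round(4),np.median(Q[:,2]).round(4))
    t=reg&(p[...,0]>150)&(p[...,0]-p[...,2]>80)&(z>.055)&(z<.08);T=W[t]
    c=g.x[:2];rr=np.hypot(*(T[:,:2]-c).T) if len(T) else []
    if len(T): print('tab',len(T),T.mean(0).round(4),rr.max().round(4),np.degrees(np.arctan2(*(T.mean(0)[:2]-c)[::-1])).round(2))
    kk=np.median(W[k],0)[:2]-c;print('knob r',np.hypot(*kk),np.degrees(np.arctan2(kk[1],kk[0])))
    h=reg&(z>.05)&(z<.3)&(np.hypot(W[...,0]-c[0],W[...,1]-c[1])>.15)&(np.hypot(W[...,0]-c[0],W[...,1]-c[1])<.26)
    H=W[h]-[*c,0];a=np.degrees(np.arctan2(H[:,1],H[:,0]));R=np.hypot(H[:,0],H[:,1])
    for b in range(-180,180,10):
        s=(a>=b)&(a<b+10)
        if s.sum()>2: print(b,s.sum(),'rmin %.3f zmax %.3f amed %.1f'%(R[s].min(),H[s][:,2].max(),np.median(a[s])))
    pl=reg&(abs(z-.018)<.006)&(abs(p[...,0]-p[...,1])<25); 
    print('plate',cv2.minAreaRect(W[pl][:,:2].astype(np.float32)))
    hub=(np.hypot(W[...,0]-c[0],W[...,1]-c[1])<.035);print('hub zmax',z[hub].max())
    for P in [[*c,.088]]: print('axis px',proj(P,K,X))
    u,v=(245,228) if n=='top' else (320,228)
    cv2.imwrite(f'pics/{n}z.png',cv2.resize(f['p'][v-70:v+60,u-70 if n=='top' else u-130:u+130 if n=='top' else u+70,::-1],None,fx=4,fy=4,interpolation=2))
E
```

```text
scene table z -0.0009
knobtop 5 [0.5504 0.007  0.1941] [0.548 0.006 0.19 ] [0.555 0.027 0.196]
ring 136 [ 0.5935 -0.0337  0.1005] 0.0872
tab 40 [0.487 0.059 0.068] 0.1531 138.96
knob r 0.05926735776150855 136.59128722578524
-180 41 rmin 0.153 zmax 0.114 amed -178.8
-100 50 rmin 0.150 zmax 0.130 amed -91.2
-90 118 rmin 0.150 zmax 0.131 amed -89.0
40 10 rmin 0.212 zmax 0.053 amed 42.6
110 64 rmin 0.161 zmax 0.082 amed 111.4
130 6 rmin 0.150 zmax 0.070 amed 138.2
140 6 rmin 0.150 zmax 0.072 amed 141.8
170 33 rmin 0.151 zmax 0.113 amed 178.2
plate ((0.44632893800735474, -0.0317031592130661), (0.38152822852134705, 0.6923778653144836), 89.83790588378906)
hub zmax 0.14143547299112547
axis px [265.14098961 247.03627211]
top table z -0.001
knobtop 63 [0.5431 0.0199 0.1929] [0.532 0.011 0.185] [0.559 0.031 0.199]
ring 540 [ 0.5879 -0.029   0.1035] 0.0873
tab 104 [0.4829 0.0523 0.0686] 0.1507 142.25
knob r 0.06639430765159209 132.45229439735738
-180 37 rmin 0.150 zmax 0.116 amed -178.6
-100 58 rmin 0.150 zmax 0.135 amed -91.9
-90 27 rmin 0.150 zmax 0.132 amed -88.4
30 4 rmin 0.188 zmax 0.053 amed 39.1
40 22 rmin 0.203 zmax 0.056 amed 42.8
110 38 rmin 0.156 zmax 0.083 amed 112.1
140 5 rmin 0.151 zmax 0.071 amed 143.7
170 32 rmin 0.152 zmax 0.115 amed 178.2
plate ((0.5879644751548767, -0.030278459191322327), (0.3814406096935272, 0.4010491371154785), 89.77718353271484)
hub zmax 0.14369159280215427
axis px [293.5385857  205.49739836]
```

{"op": "jog_arm", "data": {"plan": "-1 0.85 -0.2 0 0 0 -1;-1 0.85 -0.2 0 0 0 -1;-1 0.85 -0.2 0 0 0 -1;-1 0.85 -0.2 0 0 0 -1;-1 0.85 -0.2 0 0 0 -1;-1 0.85 -0.2 0 0 0 -1;-1 0.85 -0.2 0 0 0 -1;-1 0.85 -0.2 0 0 0 -1;-1 0.85 -0.2 0 0 0 -1;-1 0.85 -0.2 0 0 0 -1"}}

```text
time_s: 1.1
tcp_pos: [0.3876, -0.2859, 0.2724]
ee_rot: [[-0.926, -0.378, -0.001], [-0.378, 0.926, 0.0], [0.0, 0.001, -1.0]]
wrist_force: [1.5, 0.0, 0.8]
gripper_width: 0.999
gripper_force: 0.0
```

View pics/topz.png

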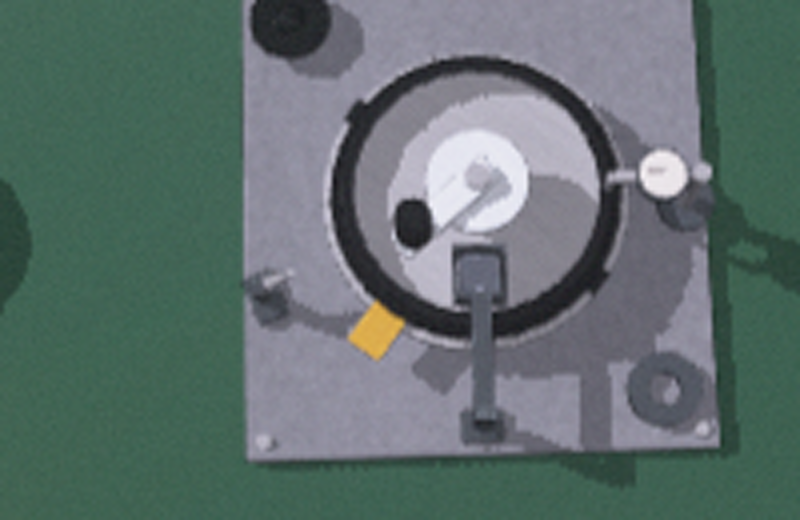

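The zoomed crop shows the pointer with its tip at about (295,272) and the tab at (377,330), which agrees with the measured angles.

{"op": "jog_arm", "data": {"plan": "-1 0.86 0 0 0 0 -1;-1 0.86 0 0 0 0 -1;-1 0.86 0 0 0 0 -1;-1 0.86 0 0 0 0 -1;-1 0.86 0 0 0 0 -1;-1 0.86 0 0 0 0 -1;-1 0.86 0 0 0 0 -1;-1 0.86 0 0 0 0 -1;-1 0.86 0 0 0 0 -1;-1 0.86 0 0 0 0 -1"}}

```text
time_s: 2.1
tcp_pos: [0.5377, 0.0075, 0.2722]
ee_rot: [[-0.926, -0.378, -0.001], [-0.378, 0.926, -0.0], [0.001, 0.0, -1.0]]
wrist_force: [0.5, -0.5, -0.5]
gripper_width: 1.003
gripper_force: 0.0
```

```bash
python3 - <<'E'
from h import *
p,d,K,X=cap('wrist','w1.png');np.savez('wrist1.npz',p=p,d=d,K=K,X=X);p=p.astype(int)
W=world(d,K,X);z=W[...,2];print(r.sense()['tcp_pos'],X.round(3).tolist())
c=np.array([.588,-.0295])
R=np.hypot(W[...,0]-c[0],W[...,1]-c[1])
for lo,hi in [(.185,.2),(.19,.198)]:
    k=(z>lo)&(z<hi)&(R<.1)&(p.sum(-1)<200)
    if k.sum()>5: print(k.sum(),W[k].min(0),W[k].max(0),np.median(W[k],0)); print(cv2.minEnclosingCircle(W[k][:,:2].astype(np.float32)))
E
```

```text
[0.54009579 0.01075284 0.27161568] [[-0.377, -0.884, -0.276, 0.461], [0.926, -0.36, -0.112, -0.024], [0.0, -0.298, 0.955, 0.434], [0.0, 0.0, 0.0, 1.0]]
1037 [0.53428022 0.00518584 0.18519168] [0.56098335 0.03223752 0.19567852] [0.5459113  0.01799721 0.19348043]
((0.5479194521903992, 0.01857946068048477), 0.01402954664081335)
952 [0.53428022 0.00553493 0.19000754] [0.56098335 0.03204073 0.19567852] [0.54672898 0.01837558 0.19359575]
((0.5478225946426392, 0.018838293850421906), 0.013901868835091591)
```

View pics/w1.png

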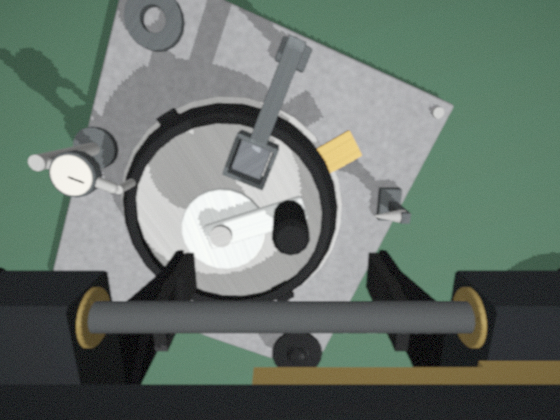

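The wrist view shows the knob's top at about (290,212), the hub at (220,235), the tab at (340,150), and the pointer tip at about (408,213) beside its stand at (390,203). The fingers are left and right of the knob, with nothing in the way.

```bash
cat >> h.py <<'E'
C=np.array([.588,-.0295])
def fitring(W,p):
    from scipy.optimize import least_squares
    z=W[...,2];R=np.hypot(W[...,0]-C[0],W[...,1]-C[1])
    m=(z>.083)&(z<.093)&(p.sum(-1)<130)&(R<.14)&(R>.085);Q=W[m]
    out=[]
    a=np.degrees(np.arctan2(Q[:,1]-C[1],Q[:,0]-C[0]));rq=np.hypot(*(Q[:,:2]-C).T)
    for b in range(-180,180,6):
        s=(a>=b)&(a<b+6)
        if s.sum()>5: out.append(Q[s][np.argmax(rq[s])])
    out=np.array(out)
    g=least_squares(lambda c:np.hypot(out[:,0]-c[0],out[:,1]-c[1])-c[2],[*C,.116],loss='soft_l1',f_scale=.001)
    return g.x,len(out)
def tab(W,p,c=C):
    z=W[...,2];R=np.hypot(W[...,0]-c[0],W[...,1]-c[1])
    t=(p[...,0]>110)&(p[...,0]-p[...,2]>70)&(z>.058)&(z<.08)&(R>.115)&(R<.16)
    T=W[t][:,:2]
    if len(T)<15: return None,len(T)
    q,s,a=cv2.minAreaRect(T.astype(np.float32)); q=np.array(q)-c
    return np.degrees(np.arctan2(q[1],q[0])),len(T)
E
python3 - <<'E'
from h import *
for n in ['top','wrist']:
    f=np.load(n+'1.npz');p,d,K,X=f['p'].astype(int),f['d'],f['K'],f['X'];W=world(d,K,X)
    print(n,fitring(W,p),tab(W,p))
    z=W[...,2];R=np.hypot(W[...,0]-C[0],W[...,1]-C[1]);a=np.degrees(np.arctan2(W[...,1]-C[1],W[...,0]-C[0]))
    h=(z>.136)&(z<.15)&(R<.04);print('pin',h.sum(),W[h].mean(0))
    m=(z>.06)&(z<.095)&(a>95)&(a<125)&(R>.145)&(R<.24)
    for b in np.arange(.145,.215,.006):
        s=m&(R>=b)&(R<b+.006)
        if s.sum(): print('%.3f n%d a %.1f (%.1f..%.1f) z %.3f'%(b,s.sum(),np.median(a[s]),a[s].min(),a[s].max(),z[s].max()))
E
python3 -c "
import cv2;i=cv2.imread('pics/w1.png');cv2.imwrite('pics/w1z.png',cv2.resize(i[120:250,300:460],None,fx=4,fy=4,interpolation=2))"
```

```text
top (array([ 0.58751237, -0.02846605,  0.10913486]), 21) (np.float64(142.18443192747415), 105)
pin 34 [ 0.58508374 -0.02573637  0.13867081]
0.151 n1 a 111.9 (111.9..111.9) z 0.075
0.157 n3 a 111.3 (110.7..112.3) z 0.073
0.163 n3 a 112.1 (111.7..112.4) z 0.077
0.169 n7 a 111.7 (110.9..113.0) z 0.083
0.175 n6 a 111.7 (109.9..113.3) z 0.079
0.181 n8 a 112.1 (110.6..113.8) z 0.083
0.187 n9 a 112.2 (110.1..113.4) z 0.083
wrist (array([ 0.58673981, -0.03063632,  0.10617064]), 52) (np.float64(141.87333494932238), 934)
pin 372 [ 0.59023519 -0.03076228  0.13797258]
0.151 n10 a 110.8 (110.5..111.2) z 0.075
0.157 n27 a 111.1 (110.1..112.0) z 0.076
0.163 n42 a 111.3 (109.7..112.3) z 0.078
0.169 n61 a 111.4 (109.5..112.6) z 0.079
0.175 n87 a 111.6 (108.9..113.0) z 0.081
0.181 n87 a 111.7 (109.2..113.1) z 0.082
0.187 n32 a 111.8 (109.2..112.8) z 0.082
```

View pics/w1z.png

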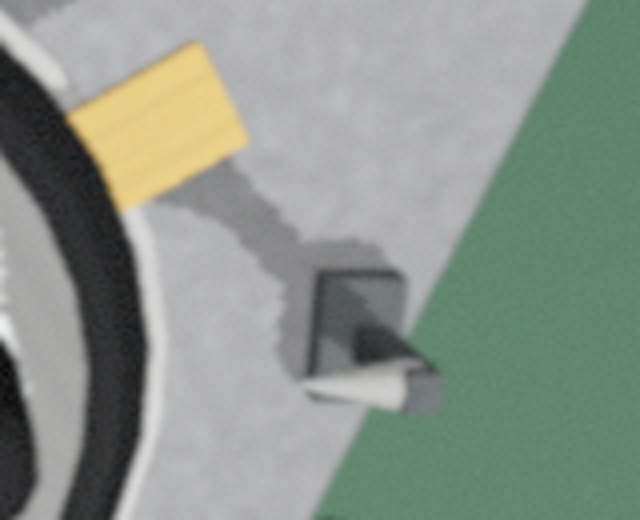

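The zoomed view shows the pointer tip at about (305,385) and the end of the tab at (220,95). The pointer's bearing is about 111.4° and the tab's 142°. Next I descend over the knob and grip it.

{"op": "jog_arm", "data": {"plan": "-0.39 0.24 0 0 0 0 -1;0 0 1 0 0 0 -1;0 0 1 0 0 0 -1;0 0 1 0 0 0 -1;0 0 1 0 0 0 -1;0 0 1 0 0 0 -1;0 0 0 0 0 0 -1;0 0 0 0 0 0 1;0 0 0 0 0 0 1;0 0 0 0 0 0 1"}}

```text
time_s: 3.15
tcp_pos: [0.5452, 0.0157, 0.1491]
ee_rot: [[-0.926, -0.378, 0.003], [-0.378, 0.926, 0.001], [-0.003, -0.0, -1.0]]
wrist_force: [-0.1, 0.5, 0.3]
gripper_width: 0.811
gripper_force: 0.0
```

{"op": "jog_arm", "data": {"plan": "0 0 0 0 0 0 1;0 0 0 0 0 0 1;0 0 0 0 0 0 1;0 0 0 0 0 0 1;0 0 0 0 0 0 1;0 0 0 0 0 0 1;0 0 0 0 0 0 1;0 0 0 0 0 0 1;0 0 0 0 0 0 1;0 0 0 0 0 0 1"}}

```text
time_s: 4.15
tcp_pos: [0.5441, 0.0157, 0.1475]
ee_rot: [[-0.926, -0.378, -0.001], [-0.378, 0.926, 0.0], [0.0, 0.0, -1.0]]
wrist_force: [-2.5, 2.4, 1.6]
gripper_width: 0.329
gripper_force: 30.0
```

```bash
python3 - <<'E'
from h import *
s=r.sense();print(s['time_s'],s['tcp_pos'],s['wrist_force'],s['gripper_width']*87,s['gripper_force'],s['joints'])
for n in ['wrist','top']:
    p,d,K,X=cap(n,n+'2.png');W=world(d,K,X);print(n,tab(W,p.astype(int)))
E
```

```text
4.15 [0.54405789 0.01565362 0.14752825] [-2.46126221  2.40426729  1.62241158] 28.59931299263977 30.000362269347534 [ 1.87099075e+01  1.81509964e+01 -1.70832040e+01 -2.40846511e-02
 -5.47916692e+01 -8.64787295e+01]
wrist (np.float64(142.6838786418073), 2147)
top (np.float64(142.83798752126776), 106)
```

```bash
cat > tick.py <<'E'
import sys,json
from h import *
C0=np.array([.588,-.030]);RAD=.0645
S=json.load(open('st.json')) if os.path.exists('st.json') else dict(cmd=[.5444,.0167],obs=[],hist=[])
s=r.sense(); tcp=np.array(s['tcp_pos'][:2])
print('t %.2f tcp-cmd %s mm z %.4f F %s w %.1f'%(s['time_s'],((tcp-S['cmd'])*1e3).round(1),s['tcp_pos'][2],np.round(s['wrist_force'],1),s['gripper_width']*87))
if 'nocam' not in sys.argv:
    for n in ['wrist','top','scene']:
        t=r.sense()['time_s'];p,d,K,X=cap(n);a,k=tab(world(d,K,X),p.astype(int),C0)
        if a is not None and k>(300 if n=='wrist' else 40):
            if S['obs']:
                t0,a0=S['obs'][-1];b=a0+(a-a0)%360
                if b-a0>350:b-=360
                print('rpm since last %.2f'%((b-a0)/(t-t0)/6))
            else: b=a
            S['obs'].append([t,b]);print(n,k,'tab %.1f'%a,'t %.2f'%t);break
        print('no tab',n,k)
w=[float(x) for x in sys.argv[1:] if x!='nocam']
if len(w)==2: w=list(w[0]+(w[1]-w[0])*(np.arange(10)+1)/10)
A=np.array([[-.926,-.378],[-.378,.926]]); A/=np.linalg.norm(A[0])
cmd=np.array(S['cmd']);ph=np.arctan2(*(cmd-C0)[::-1]);t=r.sense()['time_s'];rows=[]
for i,x in enumerate(w):
    ph+=x*.1; tgt=C0+RAD*np.array([np.cos(ph),np.sin(ph)])
    q=np.round(A@(tgt-cmd)/.025,2); cmd=cmd+A.T@q*.025
    rows.append('%g %g 0 0 0 0 1'%tuple(q+0.)); S['hist'].append([t+.1*i,x])
if w:print(';'.join(rows)); print('crank deg end %.0f'%np.degrees(ph))
S['cmd']=list(cmd);json.dump(S,open('st.json','w'))
E
python3 tick.py 0 2.6
```

```text
t 4.25 tcp-cmd [-0.3 -1. ] mm z 0.1475 F [-2.2  3.4  2.1] w 28.2
wrist 2170 tab 142.5 t 4.25
0.07 0 0 0 0 0 1;0.12 -0.06 0 0 0 0 1;0.18 -0.09 0 0 0 0 1;0.23 -0.14 0 0 0 0 1;0.26 -0.22 0 0 0 0 1;0.27 -0.29 0 0 0 0 1;0.25 -0.4 0 0 0 0 1;0.2 -0.5 0 0 0 0 1;0.09 -0.59 0 0 0 0 1;-0.06 -0.67 0 0 0 0 1
crank deg end 215
```

{"op": "jog_arm", "data": {"plan": "0.07 0 0 0 0 0 1;0.12 -0.06 0 0 0 0 1;0.18 -0.09 0 0 0 0 1;0.23 -0.14 0 0 0 0 1;0.26 -0.22 0 0 0 0 1;0.27 -0.29 0 0 0 0 1;0.25 -0.4 0 0 0 0 1;0.2 -0.5 0 0 0 0 1;0.09 -0.59 0 0 0 0 1;-0.06 -0.67 0 0 0 0 1"}}

```text
time_s: 5.3
tcp_pos: [0.5367, -0.068, 0.1476]
ee_rot: [[-0.926, -0.378, 0.005], [-0.378, 0.926, 0.002], [-0.006, 0.0, -1.0]]
wrist_force: [7.3, 6.9, -6.1]
gripper_width: 0.325
gripper_force: 30.0
```

```bash
python3 tick.py 2.6 2.6
```

```text
t 5.30 tcp-cmd [ 1.6 -1. ] mm z 0.1476 F [ 7.3  6.9 -6.1] w 28.3
rpm since last 1.49
wrist 2020 tab 151.9 t 5.30
-0.23 -0.63 0 0 0 0 1;-0.39 -0.54 0 0 0 0 1;-0.51 -0.43 0 0 0 0 1;-0.61 -0.29 0 0 0 0 1;-0.66 -0.12 0 0 0 0 1;-0.66 0.06 0 0 0 0 1;-0.63 0.22 0 0 0 0 1;-0.55 0.38 0 0 0 0 1;-0.44 0.51 0 0 0 0 1;-0.29 0.6 0 0 0 0 1
crank deg end 4
```

{"op": "jog_arm", "data": {"plan": "-0.23 -0.63 0 0 0 0 1;-0.39 -0.54 0 0 0 0 1;-0.51 -0.43 0 0 0 0 1;-0.61 -0.29 0 0 0 0 1;-0.66 -0.12 0 0 0 0 1;-0.66 0.06 0 0 0 0 1;-0.63 0.22 0 0 0 0 1;-0.55 0.38 0 0 0 0 1;-0.44 0.51 0 0 0 0 1;-0.29 0.6 0 0 0 0 1"}}

```text
time_s: 6.35
tcp_pos: [0.6548, -0.026, 0.1476]
ee_rot: [[-0.926, -0.378, 0.005], [-0.378, 0.926, 0.0], [-0.004, -0.001, -1.0]]
wrist_force: [4.0, -0.7, -2.2]
gripper_width: 0.328
gripper_force: 30.0
```

```bash
python3 tick.py 2.6 2.6
```

```text
t 6.35 tcp-cmd [ 2.4 -0.4] mm z 0.1476 F [ 4.  -0.7 -2.2] w 28.5
no tab wrist 0
rpm since last 7.14
top 103 tab -160.9 t 6.40
-0.12 0.66 0 0 0 0 1;0.04 0.66 0 0 0 0 1;0.22 0.64 0 0 0 0 1;0.37 0.55 0 0 0 0 1;0.5 0.44 0 0 0 0 1;0.6 0.3 0 0 0 0 1;0.66 0.14 0 0 0 0 1;0.67 -0.04 0 0 0 0 1;0.63 -0.21 0 0 0 0 1;0.56 -0.37 0 0 0 0 1
crank deg end 153
```

{"op": "jog_arm", "data": {"plan": "-0.12 0.66 0 0 0 0 1;0.04 0.66 0 0 0 0 1;0.22 0.64 0 0 0 0 1;0.37 0.55 0 0 0 0 1;0.5 0.44 0 0 0 0 1;0.6 0.3 0 0 0 0 1;0.66 0.14 0 0 0 0 1;0.67 -0.04 0 0 0 0 1;0.63 -0.21 0 0 0 0 1;0.56 -0.37 0 0 0 0 1"}}

```text
time_s: 7.45
tcp_pos: [0.5311, -0.0021, 0.1476]
ee_rot: [[-0.925, -0.379, 0.003], [-0.379, 0.925, -0.0], [-0.003, -0.001, -1.0]]
wrist_force: [10.2, -5.2, -8.9]
gripper_width: 0.324
gripper_force: 30.0
```

```bash
sed -i "s/\['wrist','top','scene'\]/['top','wrist','scene']/" tick.py; python3 tick.py 2.6 2.6
```

```text
t 7.45 tcp-cmd [ 0.5 -1.6] mm z 0.1476 F [10.2 -5.2 -8.9] w 28.2
rpm since last 10.60
top 66 tab -94.1 t 7.45
0.45 -0.5 0 0 0 0 1;0.3 -0.59 0 0 0 0 1;0.14 -0.66 0 0 0 0 1;-0.03 -0.66 0 0 0 0 1;-0.2 -0.64 0 0 0 0 1;-0.36 -0.57 0 0 0 0 1;-0.49 -0.45 0 0 0 0 1;-0.6 -0.31 0 0 0 0 1;-0.65 -0.15 0 0 0 0 1;-0.67 0.03 0 0 0 0 1
crank deg end 302
```

{"op": "jog_arm", "data": {"plan": "0.45 -0.5 0 0 0 0 1;0.3 -0.59 0 0 0 0 1;0.14 -0.66 0 0 0 0 1;-0.03 -0.66 0 0 0 0 1;-0.2 -0.64 0 0 0 0 1;-0.36 -0.57 0 0 0 0 1;-0.49 -0.45 0 0 0 0 1;-0.6 -0.31 0 0 0 0 1;-0.65 -0.15 0 0 0 0 1;-0.67 0.03 0 0 0 0 1"}}

```text
time_s: 8.5
tcp_pos: [0.6219, -0.0869, 0.1476]
ee_rot: [[-0.926, -0.377, -0.002], [-0.377, 0.926, -0.001], [0.002, -0.0, -1.0]]
wrist_force: [1.1, -0.5, 0.5]
gripper_width: 0.321
gripper_force: 30.0
```

```bash
cat > fit.py <<'E'
import json,numpy as np,sys
from scipy.optimize import least_squares
S=json.load(open('st.json'));H=np.array(S['hist']);O=np.array(S['obs'])
def sim(q,tend,w0=None):
    tau_c,fr,vis=q   # .02/J, Tf/J, .004/J
    dt=.005;t=O[0,0];a=np.radians(O[0,1])-0;w=0.;T=[];A=[];V=[]
    while t<tend:
        i=np.searchsorted(H[:,0],t+1e-6)-1
        wc=H[i,1] if i>=0 and t<H[i,0]+.1 else 0.
        acc=tau_c*(wc-w)-vis*w
        if w==0 and abs(acc)<fr: pass
        else:
            s=np.sign(w) or np.sign(acc); n=w+(acc-fr*s)*dt
            w=0. if n*s<0 else n
        a+=w*dt;t+=dt;T.append(t);A.append(a);V.append(w)
    return np.array(T),np.degrees(A),np.array(V)
def fit():
    q0=np.array([.476,.333,.095])
    def res(x):
        q=q0*np.exp(x[:3]);T,A,_=sim(q,O[-1,0]+.02)
        return np.r_[(np.interp(O[1:,0],T,A)-O[1:,1])/1.5, x[0]/.2,x[1]/.4,(x[2]-x[0])/.05]
    g=least_squares(res,np.zeros(3),diff_step=.02);return q0*np.exp(g.x),res(g.x)[:-3]*1.5
if __name__=='__main__':
    q,e=fit();te=H[-1,0]+.1
    T,A,V=sim(q,te)
    print('fit c/J %.3f fr/J %.3f'%tuple(q[:2]),'crank for 1.57: %.2f'%(1.57+(q[1]+q[2]*1.57)/q[0]),'res',e[-6:].round(1))
    for t in (O[-1,0],te): print('t %.2f rpm %.2f tab %.1f'%(t,np.interp(t,T,V)*30/np.pi,np.interp(t,T,A)%360))
    print('max rpm %.2f; in-band since %s'%(V.max()*30/np.pi,T[np.abs(V*30/np.pi-15)<2][:1]))
E
python3 tick.py 2.6 2.6; python3 fit.py
```

```text
t 8.50 tcp-cmd [-0.1 -2.1] mm z 0.1476 F [ 1.1 -0.5  0.5] w 28.0
no tab top 0
rpm since last 12.65
wrist 325 tab -10.7 t 8.55
-0.64 0.19 0 0 0 0 1;-0.57 0.36 0 0 0 0 1;-0.45 0.49 0 0 0 0 1;-0.32 0.59 0 0 0 0 1;-0.16 0.65 0 0 0 0 1;0.02 0.67 0 0 0 0 1;0.19 0.64 0 0 0 0 1;0.35 0.57 0 0 0 0 1;0.48 0.46 0 0 0 0 1;0.59 0.32 0 0 0 0 1
crank deg end 91
fit c/J 0.623 fr/J 0.407 crank for 1.57: 2.54 res [-2.5 -1.7 -0.5  1.1]
t 8.55 rpm 13.12 tab 350.4
t 9.60 rpm 14.04 tab 74.3
max rpm 14.04; in-band since [8.025]
```

{"op": "jog_arm", "data": {"plan": "-0.64 0.19 0 0 0 0 1;-0.57 0.36 0 0 0 0 1;-0.45 0.49 0 0 0 0 1;-0.32 0.59 0 0 0 0 1;-0.16 0.65 0 0 0 0 1;0.02 0.67 0 0 0 0 1;0.19 0.64 0 0 0 0 1;0.35 0.57 0 0 0 0 1;0.48 0.46 0 0 0 0 1;0.59 0.32 0 0 0 0 1"}}

```text
time_s: 9.6
tcp_pos: [0.5857, 0.0347, 0.1475]
ee_rot: [[-0.925, -0.379, -0.0], [-0.379, 0.925, 0.001], [-0.0, 0.001, -1.0]]
wrist_force: [0.8, -0.7, -0.0]
gripper_width: 0.323
gripper_force: 30.0
```

```bash
python3 tick.py 2.7 2.7; python3 fit.py
```

```text
t 9.60 tcp-cmd [-1.4  0.2] mm z 0.1475 F [ 0.8 -0.7 -0. ] w 28.1
no tab top 19
no tab wrist 179
rpm since last 13.24
scene 122 tab 80.7 t 9.70
0.67 0.17 0 0 0 0 1;0.7 -0.02 0 0 0 0 1;0.66 -0.21 0 0 0 0 1;0.59 -0.38 0 0 0 0 1;0.46 -0.51 0 0 0 0 1;0.31 -0.63 0 0 0 0 1;0.13 -0.68 0 0 0 0 1;-0.06 -0.69 0 0 0 0 1;-0.24 -0.65 0 0 0 0 1;-0.4 -0.57 0 0 0 0 1
crank deg end 245
fit c/J 0.644 fr/J 0.437 crank for 1.57: 2.57 res [-2.5 -1.6 -0.4  0.7  0.2]
t 9.70 rpm 12.46 tab 80.9
t 10.75 rpm 14.09 tab 163.1
max rpm 14.09; in-band since [8.07]
```

{"op": "jog_arm", "data": {"plan": "0.67 0.17 0 0 0 0 1;0.7 -0.02 0 0 0 0 1;0.66 -0.21 0 0 0 0 1;0.59 -0.38 0 0 0 0 1;0.46 -0.51 0 0 0 0 1;0.31 -0.63 0 0 0 0 1;0.13 -0.68 0 0 0 0 1;-0.06 -0.69 0 0 0 0 1;-0.24 -0.65 0 0 0 0 1;-0.4 -0.57 0 0 0 0 1"}}

```text
time_s: 10.75
tcp_pos: [0.5625, -0.0896, 0.1475]
ee_rot: [[-0.926, -0.377, 0.003], [-0.377, 0.926, 0.003], [-0.004, 0.002, -1.0]]
wrist_force: [4.4, 9.7, -0.6]
gripper_width: 0.328
gripper_force: 30.0
```

```bash
sed -i "s/print(';'.join(rows))/[print(';'.join(rows[j:j+10])) for j in range(0,len(rows),10)]/" tick.py; python3 tick.py nocam 2.8 2.8 2.8 2.8 2.8 2.7 2.7 2.7 2.7 2.7 $(yes 2.65|head -20); python3 fit.py
```

```text
t 10.75 tcp-cmd [ 1.3 -0.8] mm z 0.1475 F [ 4.4  9.7 -0.6] w 28.5
-0.56 -0.45 0 0 0 0 1;-0.67 -0.28 0 0 0 0 1;-0.71 -0.08 0 0 0 0 1;-0.71 0.12 0 0 0 0 1;-0.65 0.31 0 0 0 0 1;-0.53 0.46 0 0 0 0 1;-0.38 0.58 0 0 0 0 1;-0.21 0.66 0 0 0 0 1;-0.03 0.69 0 0 0 0 1;0.16 0.68 0 0 0 0 1
0.33 0.6 0 0 0 0 1;0.47 0.49 0 0 0 0 1;0.58 0.36 0 0 0 0 1;0.66 0.18 0 0 0 0 1;0.68 0.01 0 0 0 0 1;0.66 -0.17 0 0 0 0 1;0.59 -0.33 0 0 0 0 1;0.48 -0.48 0 0 0 0 1;0.35 -0.59 0 0 0 0 1;0.17 -0.66 0 0 0 0 1
0 -0.68 0 0 0 0 1;-0.19 -0.66 0 0 0 0 1;-0.34 -0.59 0 0 0 0 1;-0.49 -0.47 0 0 0 0 1;-0.6 -0.33 0 0 0 0 1;-0.66 -0.16 0 0 0 0 1;-0.68 0.01 0 0 0 0 1;-0.66 0.2 0 0 0 0 1;-0.58 0.36 0 0 0 0 1;-0.46 0.49 0 0 0 0 1
crank deg end 347
fit c/J 0.644 fr/J 0.437 crank for 1.57: 2.57 res [-2.5 -1.6 -0.4  0.7  0.2]
t 9.70 rpm 12.46 tab 80.9
t 13.75 rpm 15.59 tab 78.2
max rpm 15.59; in-band since [8.07]
```

{"op": "jog_arm", "data": {"plan": "-0.56 -0.45 0 0 0 0 1;-0.67 -0.28 0 0 0 0 1;-0.71 -0.08 0 0 0 0 1;-0.71 0.12 0 0 0 0 1;-0.65 0.31 0 0 0 0 1;-0.53 0.46 0 0 0 0 1;-0.38 0.58 0 0 0 0 1;-0.21 0.66 0 0 0 0 1;-0.03 0.69 0 0 0 0 1;0.16 0.68 0 0 0 0 1"}}

```text
time_s: 11.75
tcp_pos: [0.6365, 0.0151, 0.1476]
ee_rot: [[-0.926, -0.379, 0.003], [-0.379, 0.926, 0.002], [-0.004, 0.0, -1.0]]
wrist_force: [1.8, 2.4, -0.1]
gripper_width: 0.325
gripper_force: 30.0
```

{"op": "jog_arm", "data": {"plan": "0.33 0.6 0 0 0 0 1;0.47 0.49 0 0 0 0 1;0.58 0.36 0 0 0 0 1;0.66 0.18 0 0 0 0 1;0.68 0.01 0 0 0 0 1;0.66 -0.17 0 0 0 0 1;0.59 -0.33 0 0 0 0 1;0.48 -0.48 0 0 0 0 1;0.35 -0.59 0 0 0 0 1;0.17 -0.66 0 0 0 0 1"}}

```text
time_s: 12.75
tcp_pos: [0.527, -0.0473, 0.1477]
ee_rot: [[-0.926, -0.379, 0.005], [-0.379, 0.926, 0.002], [-0.005, -0.0, -1.0]]
wrist_force: [7.7, 2.0, -7.5]
gripper_width: 0.322
gripper_force: 30.0
```

{"op": "jog_arm", "data": {"plan": "0 -0.68 0 0 0 0 1;-0.19 -0.66 0 0 0 0 1;-0.34 -0.59 0 0 0 0 1;-0.49 -0.47 0 0 0 0 1;-0.6 -0.33 0 0 0 0 1;-0.66 -0.16 0 0 0 0 1;-0.68 0.01 0 0 0 0 1;-0.66 0.2 0 0 0 0 1;-0.58 0.36 0 0 0 0 1;-0.46 0.49 0 0 0 0 1"}}

```text
time_s: 13.75
tcp_pos: [0.6529, -0.0462, 0.1476]
ee_rot: [[-0.926, -0.378, 0.003], [-0.378, 0.926, -0.001], [-0.003, -0.002, -1.0]]
wrist_force: [3.3, -2.1, -1.2]
gripper_width: 0.323
gripper_force: 30.0
```

```bash
sed -i "s/\['top','wrist','scene'\]/['scene','top','wrist']/" tick.py; python3 tick.py $(yes 2.6|head -30); python3 fit.py
```

```text
t 13.75 tcp-cmd [ 2.1 -1.3] mm z 0.1476 F [ 3.3 -2.1 -1.2] w 28.1
rpm since last 0.24
scene 121 tab 86.5 t 13.75
-0.31 0.59 0 0 0 0 1;-0.16 0.65 0 0 0 0 1;0.02 0.67 0 0 0 0 1;0.2 0.64 0 0 0 0 1;0.34 0.57 0 0 0 0 1;0.49 0.46 0 0 0 0 1;0.59 0.33 0 0 0 0 1;0.65 0.16 0 0 0 0 1;0.66 -0.02 0 0 0 0 1;0.65 -0.18 0 0 0 0 1
0.57 -0.34 0 0 0 0 1;0.47 -0.48 0 0 0 0 1;0.33 -0.59 0 0 0 0 1;0.16 -0.64 0 0 0 0 1;0 -0.67 0 0 0 0 1;-0.18 -0.65 0 0 0 0 1;-0.34 -0.58 0 0 0 0 1;-0.47 -0.47 0 0 0 0 1;-0.58 -0.33 0 0 0 0 1;-0.65 -0.18 0 0 0 0 1
-0.67 0 0 0 0 0 1;-0.64 0.17 0 0 0 0 1;-0.58 0.33 0 0 0 0 1;-0.48 0.47 0 0 0 0 1;-0.34 0.58 0 0 0 0 1;-0.18 0.64 0 0 0 0 1;-0.01 0.67 0 0 0 0 1;0.16 0.65 0 0 0 0 1;0.33 0.58 0 0 0 0 1;0.46 0.49 0 0 0 0 1
crank deg end 434
fit c/J 22.375 fr/J 30.970 crank for 1.57: 3.76 res [   2.6    1.3  -20.7  -58.4 -104.7   85.4]
t 13.75 rpm 7.97 tab 171.9
t 16.80 rpm 7.66 tab 308.9
max rpm 8.92; in-band since []
```

```bash
python3 - <<'E'
import json;S=json.load(open('st.json'));S['obs'][-1][1]+=360;json.dump(S,open('st.json','w'))
s=open('tick.py').read().replace("if b-a0>350:b-=360","b+=360*round((a0+(t-t0)*(85 if t-t0>2 else 45)-b)/360)");open('tick.py','w').write(s)
E
python3 fit.py
```

```text
fit c/J 0.603 fr/J 0.384 crank for 1.57: 2.52 res [-2.5 -2.2 -1.2  0.5  1.6 -0.4]
t 13.75 rpm 15.90 tab 86.1
t 16.80 rpm 15.55 tab 8.3
max rpm 15.90; in-band since [8.02]
```

{"op": "jog_arm", "data": {"plan": "-0.31 0.59 0 0 0 0 1;-0.16 0.65 0 0 0 0 1;0.02 0.67 0 0 0 0 1;0.2 0.64 0 0 0 0 1;0.34 0.57 0 0 0 0 1;0.49 0.46 0 0 0 0 1;0.59 0.33 0 0 0 0 1;0.65 0.16 0 0 0 0 1;0.66 -0.02 0 0 0 0 1;0.65 -0.18 0 0 0 0 1"}}

```text
time_s: 14.8
tcp_pos: [0.5413, 0.0134, 0.1476]
ee_rot: [[-0.925, -0.379, 0.001], [-0.379, 0.925, -0.001], [0.0, -0.002, -1.0]]
wrist_force: [9.4, -8.9, -7.4]
gripper_width: 0.325
gripper_force: 30.0
```

{"op": "jog_arm", "data": {"plan": "0.57 -0.34 0 0 0 0 1;0.47 -0.48 0 0 0 0 1;0.33 -0.59 0 0 0 0 1;0.16 -0.64 0 0 0 0 1;0 -0.67 0 0 0 0 1;-0.18 -0.65 0 0 0 0 1;-0.34 -0.58 0 0 0 0 1;-0.47 -0.47 0 0 0 0 1;-0.58 -0.33 0 0 0 0 1;-0.65 -0.18 0 0 0 0 1"}}

```text
time_s: 15.8
tcp_pos: [0.6039, -0.0939, 0.1475]
ee_rot: [[-0.926, -0.378, -0.003], [-0.378, 0.926, 0.0], [0.003, 0.001, -1.0]]
wrist_force: [-0.8, 3.3, 2.6]
gripper_width: 0.324
gripper_force: 30.0
```

{"op": "jog_arm", "data": {"plan": "-0.67 0 0 0 0 0 1;-0.64 0.17 0 0 0 0 1;-0.58 0.33 0 0 0 0 1;-0.48 0.47 0 0 0 0 1;-0.34 0.58 0 0 0 0 1;-0.18 0.64 0 0 0 0 1;-0.01 0.67 0 0 0 0 1;0.16 0.65 0 0 0 0 1;0.33 0.58 0 0 0 0 1;0.46 0.49 0 0 0 0 1"}}

```text
time_s: 16.8
tcp_pos: [0.6059, 0.0328, 0.1476]
ee_rot: [[-0.925, -0.379, 0.0], [-0.379, 0.925, 0.001], [-0.0, 0.001, -1.0]]
wrist_force: [0.6, -0.1, 1.6]
gripper_width: 0.326
gripper_force: 30.0
```

```bash
python3 tick.py $(yes 2.6|head -30); python3 fit.py
```

```text
t 16.80 tcp-cmd [-0.3  0.8] mm z 0.1476 F [ 0.6 -0.1  1.6] w 28.3
rpm since last 15.69
scene 156 tab 13.5 t 16.80
0.57 0.34 0 0 0 0 1;0.65 0.19 0 0 0 0 1;0.67 0.02 0 0 0 0 1;0.65 -0.16 0 0 0 0 1;0.58 -0.32 0 0 0 0 1;0.49 -0.46 0 0 0 0 1;0.35 -0.57 0 0 0 0 1;0.2 -0.64 0 0 0 0 1;0.02 -0.66 0 0 0 0 1;-0.15 -0.66 0 0 0 0 1
-0.31 -0.59 0 0 0 0 1;-0.46 -0.49 0 0 0 0 1;-0.56 -0.36 0 0 0 0 1;-0.64 -0.2 0 0 0 0 1;-0.67 -0.03 0 0 0 0 1;-0.65 0.14 0 0 0 0 1;-0.6 0.31 0 0 0 0 1;-0.49 0.45 0 0 0 0 1;-0.37 0.56 0 0 0 0 1;-0.2 0.63 0 0 0 0 1
-0.04 0.67 0 0 0 0 1;0.13 0.66 0 0 0 0 1;0.3 0.6 0 0 0 0 1;0.45 0.5 0 0 0 0 1;0.55 0.37 0 0 0 0 1;0.64 0.21 0 0 0 0 1;0.66 0.05 0 0 0 0 1;0.66 -0.13 0 0 0 0 1;0.6 -0.29 0 0 0 0 1;0.51 -0.44 0 0 0 0 1
crank deg end 521
fit c/J 0.587 fr/J 0.365 crank for 1.57: 2.51 res [-2.6 -1.7  0.   1.5  1.6 -1.2]
t 16.80 rpm 15.66 tab 12.4
t 19.85 rpm 15.63 tab 294.1
max rpm 16.00; in-band since [8.015]
```

{"op": "jog_arm", "data": {"plan": "0.57 0.34 0 0 0 0 1;0.65 0.19 0 0 0 0 1;0.67 0.02 0 0 0 0 1;0.65 -0.16 0 0 0 0 1;0.58 -0.32 0 0 0 0 1;0.49 -0.46 0 0 0 0 1;0.35 -0.57 0 0 0 0 1;0.2 -0.64 0 0 0 0 1;0.02 -0.66 0 0 0 0 1;-0.15 -0.66 0 0 0 0 1"}}

```text
time_s: 17.85
tcp_pos: [0.5418, -0.0743, 0.1476]
ee_rot: [[-0.926, -0.378, 0.003], [-0.378, 0.926, 0.002], [-0.003, 0.001, -1.0]]
wrist_force: [6.6, 6.6, -3.8]
gripper_width: 0.323
gripper_force: 30.0
```

{"op": "jog_arm", "data": {"plan": "-0.31 -0.59 0 0 0 0 1;-0.46 -0.49 0 0 0 0 1;-0.56 -0.36 0 0 0 0 1;-0.64 -0.2 0 0 0 0 1;-0.67 -0.03 0 0 0 0 1;-0.65 0.14 0 0 0 0 1;-0.6 0.31 0 0 0 0 1;-0.49 0.45 0 0 0 0 1;-0.37 0.56 0 0 0 0 1;-0.2 0.63 0 0 0 0 1"}}

```text
time_s: 18.85
tcp_pos: [0.6535, -0.0172, 0.1476]
ee_rot: [[-0.926, -0.378, 0.004], [-0.378, 0.926, 0.001], [-0.004, -0.001, -1.0]]
wrist_force: [4.6, 0.8, -1.3]
gripper_width: 0.326
gripper_force: 30.0
```

{"op": "jog_arm", "data": {"plan": "-0.04 0.67 0 0 0 0 1;0.13 0.66 0 0 0 0 1;0.3 0.6 0 0 0 0 1;0.45 0.5 0 0 0 0 1;0.55 0.37 0 0 0 0 1;0.64 0.21 0 0 0 0 1;0.66 0.05 0 0 0 0 1;0.66 -0.13 0 0 0 0 1;0.6 -0.29 0 0 0 0 1;0.51 -0.44 0 0 0 0 1"}}

```text
time_s: 19.85
tcp_pos: [0.5279, -0.01, 0.1476]
ee_rot: [[-0.925, -0.379, 0.003], [-0.379, 0.925, -0.0], [-0.003, -0.002, -1.0]]
wrist_force: [10.5, -4.9, -9.3]
gripper_width: 0.324
gripper_force: 30.0
```

```bash
python3 tick.py; cp st.json st_bak.json; python3 - <<'E'
import fit,numpy as np
q,e=fit.fit();print(q,e.round(1))
H0=fit.H.copy();O=fit.O;t0=H0[-1,0]+.15
for n in (0,2,4,6,8,10):
    w=[2.6]*n+list(np.linspace(2.6,0,6)[1:])
    fit.H=np.vstack([H0,[[t0+.1*i,x] for i,x in enumerate(w)]])
    T,A,V=fit.sim(q,t0+6);i=np.argmax((V==0)&(T>t0));print(n,'stop at tab %.1f'%(A[i]%360),'t %.2f'%(T[i]-t0))
E
```

```text
t 19.85 tcp-cmd [ 0.8 -1.5] mm z 0.1476 F [10.5 -4.9 -9.3] w 28.2
rpm since last 15.73
scene 153 tab -58.6 t 19.85
[0.57100803 0.34711588 0.11562636] [-2.6 -3.1 -2.5 -0.9  0.9  2.7  1.8 -2.4]
0 stop at tab 33.4 t 2.27
2 stop at tab 52.2 t 2.48
4 stop at tab 71.0 t 2.68
6 stop at tab 89.9 t 2.89
8 stop at tab 108.7 t 3.09
10 stop at tab 127.6 t 3.30
```

```bash
python3 tick.py nocam 2.6 2.6 2.6 2.6 2.6 2.6 2.6 2.08 1.56 1.04
```

```text
t 19.90 tcp-cmd [ 0.4 -3.1] mm z 0.1476 F [ 6.  -4.1 -6.2] w 28.1
0.37 -0.56 0 0 0 0 1;0.23 -0.63 0 0 0 0 1;0.05 -0.66 0 0 0 0 1;-0.12 -0.66 0 0 0 0 1;-0.29 -0.61 0 0 0 0 1;-0.43 -0.51 0 0 0 0 1;-0.55 -0.38 0 0 0 0 1;-0.5 -0.19 0 0 0 0 1;-0.39 -0.08 0 0 0 0 1;-0.27 -0.02 0 0 0 0 1
crank deg end 292
```

{"op": "jog_arm", "data": {"plan": "0.37 -0.56 0 0 0 0 1;0.23 -0.63 0 0 0 0 1;0.05 -0.66 0 0 0 0 1;-0.12 -0.66 0 0 0 0 1;-0.29 -0.61 0 0 0 0 1;-0.43 -0.51 0 0 0 0 1;-0.55 -0.38 0 0 0 0 1;-0.5 -0.19 0 0 0 0 1;-0.39 -0.08 0 0 0 0 1;-0.27 -0.02 0 0 0 0 1"}}

```text
time_s: 20.9
tcp_pos: [0.612, -0.0914, 0.1476]
ee_rot: [[-0.926, -0.378, -0.001], [-0.378, 0.926, -0.001], [0.001, -0.0, -1.0]]
wrist_force: [0.7, -1.6, 0.0]
gripper_width: 0.324
gripper_force: 30.0
```

```bash
python3 tick.py ; python3 - <<'E'
import fit,numpy as np
q,e=fit.fit();print(q,e.round(1))
H0=fit.H.copy();O=fit.O;t0=O[-1,0]+.05
for w in ([.5]+[0]*9,[0]*10,[.8,.8,.6,.4,.2],[1,1,1,1,1,.7,.4,.2,0]):
    fit.H=np.vstack([H0,[[t0+.1*i,x] for i,x in enumerate(w)]])
    T,A,V=fit.sim(q,t0+6);i=np.argmax((V==0)&(T>t0));print(w,'stop at tab %.1f'%((A[i])%360-e[-1]),'t %.2f'%(T[i]-t0),'V now',np.interp(t0,T,V))
E
```

```text
t 20.90 tcp-cmd [ 0.3 -1.4] mm z 0.1476 F [ 0.7 -1.6  0. ] w 28.2
rpm since last 14.59
scene 143 tab 33.3 t 20.90
[0.57203228 0.34823673 0.11578084] [-2.6 -3.1 -2.5 -0.8  1.   2.6  1.6 -2.7  0.3]
[0.5, 0, 0, 0, 0, 0, 0, 0, 0, 0] stop at tab 98.4 t 1.93 V now 1.3829944592179022
[0, 0, 0, 0, 0, 0, 0, 0, 0, 0] stop at tab 96.7 t 1.91 V now 1.3829944592179022
[0.8, 0.8, 0.6, 0.4, 0.2] stop at tab 106.1 t 2.05 V now 1.3829944592179022
[1, 1, 1, 1, 1, 0.7, 0.4, 0.2, 0] stop at tab 117.6 t 2.22 V now 1.3829944592179022
```

```bash
python3 tick.py nocam .6 .4 .2 0 0 0 0 0 0 0
```

```text
t 20.95 tcp-cmd [ 1.2 -1. ] mm z 0.1476 F [ 3.  -1.   0.3] w 28.0
-0.15 0 0 0 0 0 1;-0.11 0.01 0 0 0 0 1;-0.05 0.01 0 0 0 0 1;0 0 0 0 0 0 1;0 0 0 0 0 0 1;0 0 0 0 0 0 1;0 0 0 0 0 0 1;0 0 0 0 0 0 1;0 0 0 0 0 0 1;0 0 0 0 0 0 1
crank deg end -62
```

{"op": "jog_arm", "data": {"plan": "-0.15 0 0 0 0 0 1;-0.11 0.01 0 0 0 0 1;-0.05 0.01 0 0 0 0 1;0 0 0 0 0 0 1;0 0 0 0 0 0 1;0 0 0 0 0 0 1;0 0 0 0 0 0 1;0 0 0 0 0 0 1;0 0 0 0 0 0 1;0 0 0 0 0 0 1"}}

```text
time_s: 21.95
tcp_pos: [0.6186, -0.0884, 0.1476]
ee_rot: [[-0.926, -0.378, 0.0], [-0.378, 0.926, -0.001], [-0.0, -0.001, -1.0]]
wrist_force: [2.1, -4.4, -0.9]
gripper_width: 0.329
gripper_force: 30.0
```

```bash
python3 tick.py; python3 fit.py
```

```text
t 21.95 tcp-cmd [-0.1 -1.8] mm z 0.1476 F [ 2.1 -4.4 -0.9] w 28.6
rpm since last 9.00
scene 116 tab 89.9 t 21.95
fit c/J 0.571 fr/J 0.346 crank for 1.57: 2.50 res [ 0.9  2.6  1.7 -2.5  0.5 -0.3]
t 21.95 rpm 4.61 tab 89.6
t 21.95 rpm 4.61 tab 89.6
max rpm 16.08; in-band since [8.02]
```

{"op": "jog_arm", "data": {"plan": "0 0 0 0 0 0 1;0 0 0 0 0 0 1;0 0 0 0 0 0 1;0 0 0 0 0 0 1;0 0 0 0 0 0 1;0 0 0 0 0 0 1;0 0 0 0 0 0 1;0 0 0 0 0 0 1;0 0 0 0 0 0 1;0 0 0 0 0 0 1"}}

```text
time_s: 23.0
tcp_pos: [0.6186, -0.0885, 0.1476]
ee_rot: [[-0.926, -0.378, 0.0], [-0.378, 0.926, -0.001], [0.0, -0.001, -1.0]]
wrist_force: [2.2, -4.9, -1.7]
gripper_width: 0.326
gripper_force: 30.0
```

```bash
python3 tick.py; python3 - <<'E'
from h import *
c0=np.array([.588,-.030])
for n in ['scene','top','wrist']:
    p,d,K,X=cap(n,n+'3.png');W=world(d,K,X);print(n,tab(W,p.astype(int),c0))
    z=W[...,2];R=np.hypot(*(W[...,:2]-c0).transpose(2,0,1));a=np.degrees(np.arctan2(W[...,1]-c0[1],W[...,0]-c0[0]))
    m=(z>.064)&(z<.09)&(a>100)&(a<125)&(R<.2)
    for b in np.arange(.156,.19,.008):
        s=m&(R>=b)&(R<b+.008)
        if s.sum()>1: print('%.3f n%d a %.1f (%.1f..%.1f)'%(b,s.sum(),np.median(a[s]),a[s].min(),a[s].max()))
E
```

```text
t 23.00 tcp-cmd [-0.2 -1.8] mm z 0.1476 F [ 2.2 -4.9 -1.7] w 28.4
rpm since last 2.32
scene 112 tab 104.6 t 23.00
scene (np.float64(104.79848075714057), 114)
0.156 n6 a 110.5 (109.9..111.5)
0.164 n8 a 110.9 (109.7..111.9)
0.172 n17 a 110.1 (108.9..113.5)
0.180 n16 a 110.4 (109.1..113.0)
0.188 n3 a 110.2 (109.4..110.7)
top (None, 0)
0.180 n8 a 111.6 (110.2..113.5)
0.188 n6 a 112.3 (110.7..113.4)
wrist (np.float64(104.8760438847797), 1013)
```

```bash
cat > nudge.py <<'E'
import fit,numpy as np
q,e=fit.fit();print(q,e[-3:].round(1));fit.O=fit.O[-1:]
for n in (3,4,5):
  for v in (1.3,1.4,1.5,1.6):
    t0=fit.O[0,0]+.05;fit.H=np.array([[t0+.1*i,v] for i in range(n)]+[[t0+.1*n,0.]])
    T,A,V=fit.sim(q,t0+3);print(n,v,'moves %.1f'%(A[-1]-A[0]))
E
python3 nudge.py
```

```text
[0.56302724 0.33554678 0.11757004] [ 0.9  0.6 -1.2]
3 1.3 moves 1.8
3 1.4 moves 2.2
3 1.5 moves 2.6
3 1.6 moves 3.0
4 1.3 moves 3.1
4 1.4 moves 3.7
4 1.5 moves 4.3
4 1.6 moves 5.0
5 1.3 moves 4.5
5 1.4 moves 5.4
5 1.5 moves 6.4
5 1.6 moves 7.4
```

Nudge by 5 rows at 1.4 rad/s, which should move the tab about 5.4°.

```bash
python3 tick.py nocam 1.4 1.4 1.4 1.4 1.4 0 0 0 0 0
```

```text
t 23.20 tcp-cmd [-0.2 -1.9] mm z 0.1476 F [ 3.1 -4.8 -1.3] w 28.0
-0.36 0.06 0 0 0 0 1;-0.34 0.11 0 0 0 0 1;-0.32 0.16 0 0 0 0 1;-0.3 0.21 0 0 0 0 1;-0.27 0.24 0 0 0 0 1;0 0 0 0 0 0 1;0 0 0 0 0 0 1;0 0 0 0 0 0 1;0 0 0 0 0 0 1;0 0 0 0 0 0 1
crank deg end -21
```

{"op": "jog_arm", "data": {"plan": "-0.36 0.06 0 0 0 0 1;-0.34 0.11 0 0 0 0 1;-0.32 0.16 0 0 0 0 1;-0.3 0.21 0 0 0 0 1;-0.27 0.24 0 0 0 0 1;0 0 0 0 0 0 1;0 0 0 0 0 0 1;0 0 0 0 0 0 1;0 0 0 0 0 0 1;0 0 0 0 0 0 1"}}

```text
time_s: 24.2
tcp_pos: [0.6501, -0.0545, 0.1477]
ee_rot: [[-0.926, -0.378, 0.005], [-0.378, 0.926, 0.0], [-0.005, -0.002, -1.0]]
wrist_force: [6.9, -2.4, -3.1]
gripper_width: 0.323
gripper_force: 30.0
```

```bash
cat > chk.py <<'E'
from h import *
import sys
c0=np.array([.588,-.030]);s=r.sense();print(s['time_s'],s['tcp_pos'],s['wrist_force'],s['gripper_width']*87)
for n in sys.argv[2:]:
    p,d,K,X=cap(n,n+sys.argv[1]+'.png');W=world(d,K,X);print(n,tab(W,p.astype(int),c0))
    u,v=proj([.588-.06,-.03+.15,.07],K,X).astype(int);u=max(50,min(u,510));v=max(40,min(v,380))
    cv2.imwrite(f'pics/{n}{sys.argv[1]}z.png',cv2.resize(p[v-40:v+40,u-50:u+50,::-1],None,fx=7,fy=7,interpolation=2))
E
python3 chk.py 4 scene top wrist
```

```text
24.2 [ 0.6501132  -0.05446107  0.14766409] [ 6.94573904 -2.41518561 -3.14507876] 28.124223029879747
scene (np.float64(112.02741119419431), 102)
top (None, 0)
wrist (np.float64(112.21814430268172), 1636)
```

View pics/wrist4.png

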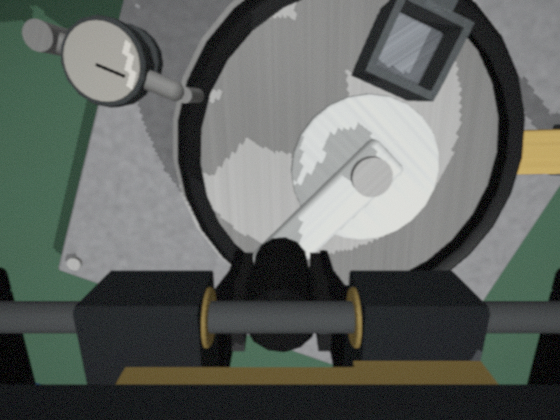

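```bash
python3 chk.py 5 scene
```

```text
24.35 [ 0.65011053 -0.0544439   0.1476488 ] [ 6.76458838 -2.17642038 -2.20959507] 28.019050354174347
scene (np.float64(112.31298116800316), 102)
```

The wrist view shows the tab cut off by the right image edge at (545,150), with the pointer out of view, so I check it in the scene view.

View pics/scene5z.png

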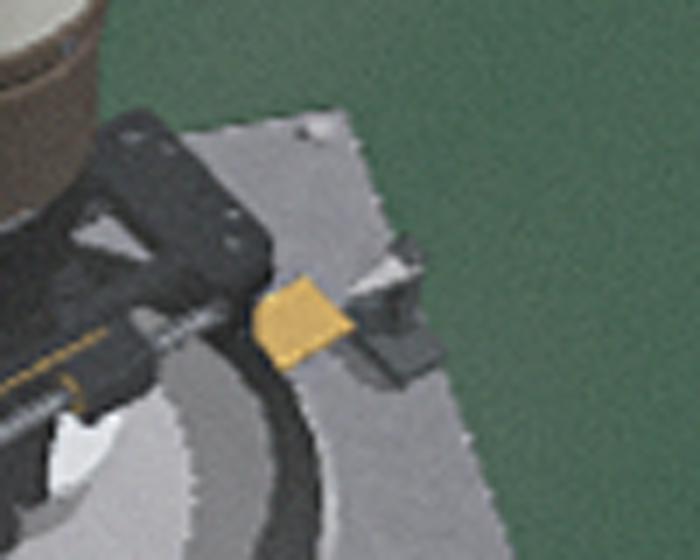

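The crop shows the pointer tip at about (345,292), and the tab's end edge from (305,278) to (355,325). The tab is within about a degree of the pointer, so I solve for it.

```bash
cat > rel.py <<'E'
from h import *
from scipy.optimize import least_squares
c=r.get_calibration('scene');K,X=np.array(c['mtx']),np.array(c['extrinsics'])
u,v=proj([.528,.12,.07],K,X).astype(int)
def px(a): return (np.array(a)+.5)/7-.5+[u-50,v-40]
def solve(tip,c1,c2):
    ob=np.r_[px(tip),px(c1),px(c2)]
    def f(x):
        C=np.array([.588,-.03])+x[2:4]
        def P(th,rr,w,z): return proj([C[0]+rr*np.cos(th)-w*np.sin(th),C[1]+rr*np.sin(th)+w*np.cos(th),z],K,X)
        return np.r_[P(x[0],.156,0,.072),P(x[1],.152,.015,.072),P(x[1],.152,-.015,.072)]-ob
    g=least_squares(lambda x:np.r_[f(x),x[2:]/.003],[1.94,1.94,0,0]);print('mark %.1f tab %.1f'%tuple(np.degrees(g.x[:2])),g.x[2:].round(4),g.fun.round(2))
solve((345,292),(305,278),(355,325))
E
python3 rel.py
```

```text
mark 111.0 tab 111.3 [ 0.001  -0.0021] [-0.39  0.36  0.69 -0.7   0.24 -0.25  0.33 -0.69]
```

{"op": "jog_arm", "data": {"plan": "0 0 0 0 0 0 -1;0 0 0 0 0 0 -1;0 0 0 0 0 0 -1;0 0 0 0 0 0 -1;0 0 0 0 0 0 -1;0 0 0 0 0 0 -1;0 0 -0.3 0 0 0 -1;0 0 -0.7 0 0 0 -1;0 0 -1 0 0 0 -1;0 0 -1 0 0 0 -1"}}

```text
time_s: 25.4
tcp_pos: [0.648, -0.0548, 0.2238]
ee_rot: [[-0.926, -0.378, -0.0], [-0.378, 0.926, -0.0], [0.0, -0.0, -1.0]]
wrist_force: [1.4, 0.7, 0.8]
gripper_width: 0.999
gripper_force: 0.0
```

{"op": "jog_arm", "data": {"plan": "0 0 -1 0 0 0 -1;0 0 -1 0 0 0 -1;0.6 0.8 0 0 0 0 -1;0.6 0.8 0 0 0 0 -1;0.6 0.8 0 0 0 0 -1;0.6 0.8 0 0 0 0 -1;0.6 0.8 0 0 0 0 -1;0 0 0 0 0 0 -1;0 0 0 0 0 0 -1;0 0 0 0 0 0 -1"}}

```text
time_s: 26.4
tcp_pos: [0.5414, 0.0093, 0.2729]
ee_rot: [[-0.926, -0.378, 0.001], [-0.378, 0.926, 0.0], [-0.001, -0.0, -1.0]]
wrist_force: [-0.7, -0.4, 0.3]
gripper_width: 1.002
gripper_force: 0.0
```

```bash
python3 chk.py 6 wrist top; python3 - <<'E'
import cv2
i=cv2.imread('pics/wrist6.png');cv2.imwrite('pics/w6z.png',cv2.resize(i[120:260,300:460],None,fx=4,fy=4,interpolation=2))
E
```

```text
26.4 [0.54143585 0.00934127 0.27287266] [-0.72407174 -0.44213587  0.2974385 ] 87.13931337169153
wrist (np.float64(112.35346747910988), 839)
top (np.float64(115.34899720087644), 23)
```

View pics/w6z.png

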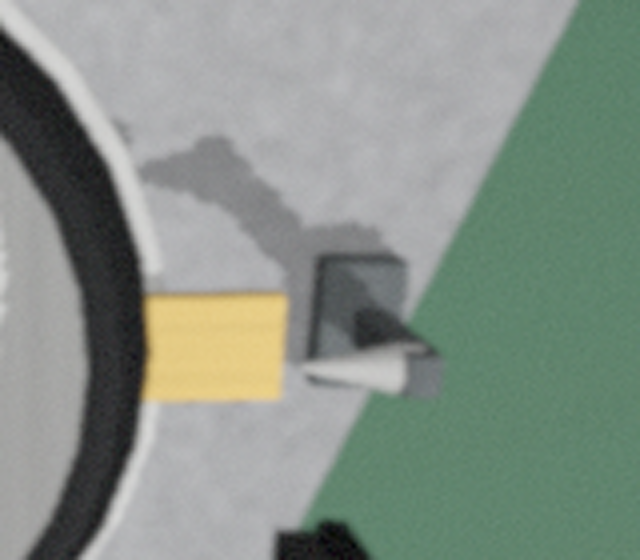

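The crop shows the pointer tip at (300,369) and the tab's end edge from (288,293) to (282,400), so the tab has gone a few mm too far. I quantify the overshoot and find the knob again.

```bash
python3 - <<'E'
from h import *
from scipy.optimize import least_squares
c=r.get_calibration('wrist');K,X=np.array(c['mtx']),np.array(c['extrinsics'])
px=lambda a:(np.array(a)+.5)/4-.5+[300,120]
ob=np.r_[px((300,369)),px((288,293)),px((282,400))]
def f(x):
    C=np.array([.588,-.03])+x[2:4]
    P=lambda th,rr,w,z:proj([C[0]+rr*np.cos(th)-w*np.sin(th),C[1]+rr*np.sin(th)+w*np.cos(th),z],K,X)
    return np.r_[P(x[0],.156,0,.072),P(x[1],.152,.015,.072),P(x[1],.152,-.015,.072)]-ob
g=least_squares(lambda x:np.r_[f(x),x[2:]/.003],[1.94,1.94,0,0]);print(np.degrees(g.x[:2]),g.x[2:],g.fun.round(2))
p,d,K,X=cap('wrist');W=world(d,K,X);z=W[...,2];p=p.astype(int)
R=np.hypot(W[...,0]-C[0],W[...,1]-C[1])
k=(z>.188)&(z<.199)&(R<.1)&(p.sum(-1)<200);print(k.sum(),cv2.minEnclosingCircle(W[k][:,:2].astype(np.float32)) if k.sum() else 0)
h=(z>.136)&(z<.15)&(R<.03);print('pin',W[h].mean(0),'tab',tab(W,p,C))
f=np.load('wrist1.npz');print('first knob ref .5478,.0188')
E
```

```text
[110.79097889 113.06087653] [ 0.00089929 -0.00153305] [-0.26 -0.03  0.32 -0.01  0.15  0.02  0.3  -0.51]
0 0
pin [ 0.59042088 -0.03073753  0.13793445] tab (np.float64(112.6105632129748), 832)
first knob ref .5478,.0188
```

The overshoot is about 2.1°. I go back over the knob with the exact reverse moves, regrip it and nudge back.

{"op": "jog_arm", "data": {"plan": "-0.6 -0.8 0 0 0 0 -1;-0.6 -0.8 0 0 0 0 -1;-0.6 -0.8 0 0 0 0 -1;-0.6 -0.8 0 0 0 0 -1;-0.6 -0.8 0 0 0 0 -1;0 0 0 0 0 0 -1;0 0 1 0 0 0 -1;0 0 1 0 0 0 -1;0 0 1 0 0 0 -1;0 0 1 0 0 0 -1"}}

```text
time_s: 27.55
tcp_pos: [0.6477, -0.0548, 0.1714]
ee_rot: [[-0.926, -0.378, -0.0], [-0.378, 0.926, 0.0], [0.0, 0.0, -1.0]]
wrist_force: [-0.2, 0.7, 0.2]
gripper_width: 0.998
gripper_force: 0.0
```

{"op": "jog_arm", "data": {"plan": "0 0 1 0 0 0 -1;0 0 0 0 0 0 -1;0 0 0 0 0 0 1;0 0 0 0 0 0 1;0 0 0 0 0 0 1;0 0 0 0 0 0 1;0 0 0 0 0 0 1;0 0 0 0 0 0 1;0 0 0 0 0 0 1;0 0 0 0 0 0 1"}}

```text
time_s: 28.55
tcp_pos: [0.6481, -0.0547, 0.1475]
ee_rot: [[-0.926, -0.378, -0.0], [-0.378, 0.926, -0.0], [0.0, 0.0, -1.0]]
wrist_force: [-0.5, 0.0, 1.0]
gripper_width: 0.354
gripper_force: 0.0
```

```bash
python3 tick.py nocam -1.2 -1.2 -1.2 0 0 0 0 0 0 0
```

```text
t 28.55 tcp-cmd [-0.1 -1.2] mm z 0.1475 F [-0.5  0.   1. ] w 30.8
0.23 -0.21 0 0 0 0 1;0.25 -0.18 0 0 0 0 1;0.27 -0.15 0 0 0 0 1;0 0 0 0 0 0 1;0 0 0 0 0 0 1;0 0 0 0 0 0 1;0 0 0 0 0 0 1;0 0 0 0 0 0 1;0 0 0 0 0 0 1;0 0 0 0 0 0 1
crank deg end -42
```

{"op": "jog_arm", "data": {"plan": "0 0 0 0 0 0 1;0 0 0 0 0 0 1;0 0 0 0 0 0 1;0.23 -0.21 0 0 0 0 1;0.25 -0.18 0 0 0 0 1;0.27 -0.15 0 0 0 0 1;0 0 0 0 0 0 1;0 0 0 0 0 0 1;0 0 0 0 0 0 1;0 0 0 0 0 0 1"}}

```text
time_s: 29.55
tcp_pos: [0.6361, -0.0743, 0.1475]
ee_rot: [[-0.926, -0.378, 0.0], [-0.378, 0.926, -0.0], [-0.0, -0.0, -1.0]]
wrist_force: [1.2, -0.9, -0.4]
gripper_width: 0.324
gripper_force: 30.0
```

```bash
python3 chk.py 7 scene wrist
```

```text
29.55 [ 0.63614828 -0.07427162  0.14753025] [ 1.22999102 -0.93412631 -0.42689749] 28.179304558733104
scene (np.float64(108.25406606699843), 112)
wrist (np.float64(108.08797173742724), 1094)
```

{"op": "jog_arm", "data": {"plan": "0 0 0 0 0 0 -1;0 0 0 0 0 0 -1;0 0 0 0 0 0 -1;0 0 0 0 0 0 -1;0 0 0 0 0 0 -1;0 0 0 0 0 0 -1;0 0 -0.3 0 0 0 -1;0 0 -0.7 0 0 0 -1;0 0 -1 0 0 0 -1;0 0 -1 0 0 0 -1"}}

```text
time_s: 30.65
tcp_pos: [0.6357, -0.0744, 0.2238]
ee_rot: [[-0.926, -0.378, -0.0], [-0.378, 0.926, -0.0], [0.0, -0.0, -1.0]]
wrist_force: [-0.2, 1.2, -0.7]
gripper_width: 0.993
gripper_force: 0.0
```

{"op": "jog_arm", "data": {"plan": "0 0 -1 0 0 0 -1;0 0 -1 0 0 0 -1;0.45 0.9 0 0 0 0 -1;0.45 0.9 0 0 0 0 -1;0.45 0.9 0 0 0 0 -1;0.45 0.9 0 0 0 0 -1;0.45 0.9 0 0 0 0 -1;0 0 0 0 0 0 -1;0 0 0 0 0 0 -1;0 0 0 0 0 0 -1"}}

```text
time_s: 31.65
tcp_pos: [0.5417, 0.0083, 0.2729]
ee_rot: [[-0.926, -0.378, 0.001], [-0.378, 0.926, 0.0], [-0.001, -0.0, -1.0]]
wrist_force: [0.1, -0.2, -0.1]
gripper_width: 1.004
gripper_force: 0.0
```

```bash
cat > ends.py <<'E'
from h import *
import sys
# tab end edge in image from yellow mask; tip as leftmost bright cone pixel taken at known world mark
def tabimg(f):
    i=cv2.imread(f).astype(int);m=((i[...,2]-i[...,0]>60)&(i[...,2]>120)).astype(np.uint8);m[260:]=0
    n,l,st,ce=cv2.connectedComponentsWithStats(m);k=1+np.argmax(st[1:,4])
    return cv2.boxPoints(cv2.minAreaRect(np.argwhere(l==k)[:,::-1].astype(np.float32))),st[k,4]
i=sys.argv[1];b,n=tabimg(f'pics/wrist{i}.png');print(b.round(1).tolist(),n)
c=r.get_calibration('wrist');K,X=np.array(c['mtx']),np.array(c['extrinsics'])
def pl(p,z=.072):
    q=X[:3,:3]@np.array([(p[0]-K[0,2])/K[0,0],-(p[1]-K[1,2])/K[1,1],-1]);return X[:3,3]+q*(z-X[2,3])/q[2]
Cw=np.array([.5889,-.0315]);w=np.array([pl(p)[:2] for p in b])-Cw
o=w[np.argsort(np.hypot(*w.T))];ang=lambda v:np.degrees(np.arctan2(v[1],v[0]))
print('outer',np.hypot(*o.T).round(4),'tab end angle %.2f box angle %.2f'%(ang(o[2:].mean(0)),ang(w.mean(0))))
print('mark px for 110.8:',proj([*(Cw+.156*np.array([np.cos(np.radians(110.8)),np.sin(np.radians(110.8))])),.072],K,X))
E
python3 chk.py 8 wrist; python3 ends.py 8;python3 - <<'E'
import cv2
i=cv2.imread('pics/wrist8.png');cv2.imwrite('pics/w8z.png',cv2.resize(i[120:260,300:460],None,fx=4,fy=4,interpolation=2))
E
```

```text
31.65 [0.54174542 0.00829739 0.27289399] [ 0.12162134 -0.20844099 -0.13738857] 87.3223690697391
wrist (np.float64(108.23139859398901), 826)
[[334.79998779296875, 226.89999389648438], [336.29998779296875, 201.10000610351562], [371.29998779296875, 203.10000610351562], [369.8999938964844, 228.89999389648438]] 879
outer [0.1136 0.115  0.151  0.1534] tab end angle 108.88 box angle 108.90
mark px for 110.8: [375.31324868 211.75362191]
```

View pics/w8z.png

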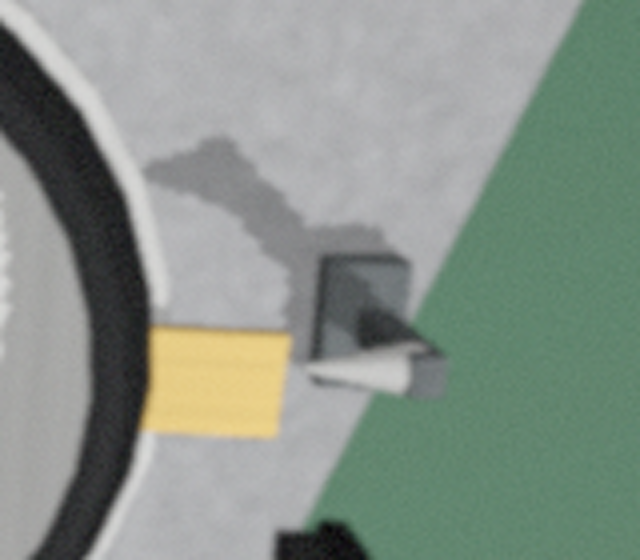

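The crop shows the tip at (305,369) and the tab's end edge from (292,335) to (277,438), so it is now about 2.0° short. The nudge carried twice as far as modelled, probably because the shoe has play on reversal. The wrist reading was 112.35 at +2.1° and is 108.2 now, so the target is about 110.2. I regrip and nudge more gently.

{"op": "jog_arm", "data": {"plan": "-0.45 -0.9 0 0 0 0 -1;-0.45 -0.9 0 0 0 0 -1;-0.45 -0.9 0 0 0 0 -1;-0.45 -0.9 0 0 0 0 -1;-0.45 -0.9 0 0 0 0 -1;0 0 0 0 0 0 -1;0 0 1 0 0 0 -1;0 0 1 0 0 0 -1;0 0 1 0 0 0 -1;0 0 1 0 0 0 -1"}}

```text
time_s: 32.7
tcp_pos: [0.6357, -0.0746, 0.1714]
ee_rot: [[-0.926, -0.378, -0.0], [-0.378, 0.926, 0.0], [0.0, 0.0, -1.0]]
wrist_force: [-0.9, 0.4, 0.7]
gripper_width: 0.997
gripper_force: 0.0
```

{"op": "jog_arm", "data": {"plan": "0 0 1 0 0 0 0;0 0 0 0 0 0 0.2;0 0 0 0 0 0 1;0 0 0 0 0 0 1;0 0 0 0 0 0 1;0 0 0 0 0 0 1;0 0 0 0 0 0 1;0 0 0 0 0 0 1;0 0 0 0 0 0 1;0 0 0 0 0 0 1"}}

```text
time_s: 33.7
tcp_pos: [0.6359, -0.0743, 0.1478]
ee_rot: [[-0.926, -0.378, 0.0], [-0.378, 0.926, -0.0], [-0.0, -0.0, -1.0]]
wrist_force: [-0.1, 0.3, 1.4]
gripper_width: 0.328
gripper_force: 30.0
```

```bash
python3 chk.py 9 wrist scene; python3 tick.py nocam 1.2 0 0 0 0 0 0 0 0 0
```

```text
33.7 [ 0.63589034 -0.07427742  0.14784536] [-0.0970852   0.26688007  1.3582422 ] 28.56085030317434
wrist (np.float64(108.01243698981047), 1118)
scene (np.float64(108.05135406950714), 111)
t 33.80 tcp-cmd [ 0.  -1.1] mm z 0.1478 F [-0.5  1.3  1.6] w 27.8
-0.27 0.15 0 0 0 0 1;0 0 0 0 0 0 1;0 0 0 0 0 0 1;0 0 0 0 0 0 1;0 0 0 0 0 0 1;0 0 0 0 0 0 1;0 0 0 0 0 0 1;0 0 0 0 0 0 1;0 0 0 0 0 0 1;0 0 0 0 0 0 1
crank deg end -35
```

{"op": "jog_arm", "data": {"plan": "-0.27 0.15 0 0 0 0 1;0 0 0 0 0 0 1;0 0 0 0 0 0 1;0 0 0 0 0 0 1;0 0 0 0 0 0 1;0 0 0 0 0 0 1;0 0 0 0 0 0 1;0 0 0 0 0 0 1;0 0 0 0 0 0 1;0 0 0 0 0 0 1"}}

```text
time_s: 34.8
tcp_pos: [0.6406, -0.0683, 0.1478]
ee_rot: [[-0.926, -0.378, 0.0], [-0.378, 0.926, 0.0], [-0.0, -0.0, -1.0]]
wrist_force: [-2.5, 2.1, 5.7]
gripper_width: 0.323
gripper_force: 30.0
```

```bash
python3 chk.py 10 wrist scene; python3 tick.py nocam 1.2 1.2 0 0 0 0 0 0 0 0
```

```text
34.8 [ 0.640624   -0.06827196  0.14780364] [-2.49053488  2.14272922  5.66017318] 28.07822900930003
wrist (np.float64(109.32993959742693), 1255)
scene (np.float64(109.17706063493426), 108)
t 34.90 tcp-cmd [-0.1 -1.1] mm z 0.1478 F [-3.   0.9  5.5] w 28.3
-0.25 0.18 0 0 0 0 1;-0.23 0.21 0 0 0 0 1;0 0 0 0 0 0 1;0 0 0 0 0 0 1;0 0 0 0 0 0 1;0 0 0 0 0 0 1;0 0 0 0 0 0 1;0 0 0 0 0 0 1;0 0 0 0 0 0 1;0 0 0 0 0 0 1
crank deg end -21
```

{"op": "jog_arm", "data": {"plan": "-0.25 0.18 0 0 0 0 1;0 0 0 0 0 0 1;0 0 0 0 0 0 1;0 0 0 0 0 0 1;0 0 0 0 0 0 1;0 0 0 0 0 0 1;0 0 0 0 0 0 1;0 0 0 0 0 0 1;0 0 0 0 0 0 1;0 0 0 0 0 0 1"}}

```text
time_s: 35.9
tcp_pos: [0.6447, -0.0613, 0.1478]
ee_rot: [[-0.926, -0.378, -0.0], [-0.378, 0.926, -0.0], [0.0, 0.0, -1.0]]
wrist_force: [-3.0, 1.9, 5.3]
gripper_width: 0.325
gripper_force: 30.0
```

```bash
python3 chk.py 11 wrist scene; python3 - <<'E'
import json,numpy as np
S=json.load(open('st.json'));A=np.array([[-.926,-.378],[-.378,.926]]);S['cmd']=list(np.array(S['cmd'])-A.T@np.array([-.23,.21])*.025);json.dump(S,open('st.json','w'))
E
python3 tick.py nocam 1.2 0 0 0 0 0 0 0 0 0
```

```text
35.9 [ 0.64474714 -0.06134432  0.14777714] [-2.9798651   1.9213973   5.29756492] 28.258189430395134
wrist (np.float64(110.64971152380673), 1475)
scene (np.float64(110.37531296186238), 108)
t 36.00 tcp-cmd [-0.1 -0.7] mm z 0.1478 F [-4.   1.7  6.1] w 28.0
-0.23 0.21 0 0 0 0 1;0 0 0 0 0 0 1;0 0 0 0 0 0 1;0 0 0 0 0 0 1;0 0 0 0 0 0 1;0 0 0 0 0 0 1;0 0 0 0 0 0 1;0 0 0 0 0 0 1;0 0 0 0 0 0 1;0 0 0 0 0 0 1
crank deg end -21
```

{"op": "jog_arm", "data": {"plan": "0 0 0 0 0 0 1;0 0 0 0 0 0 -1;0 0 0 0 0 0 -1;0 0 0 0 0 0 -1;0 0 0 0 0 0 -1;0 0 0 0 0 0 -1;0 0 0 0 0 0 -1;0 0 -0.7 0 0 0 -1;0 0 -1 0 0 0 -1;0 0 -1 0 0 0 -1"}}

```text
time_s: 37.0
tcp_pos: [0.6445, -0.0618, 0.2155]
ee_rot: [[-0.926, -0.378, -0.001], [-0.378, 0.926, -0.0], [0.001, 0.0, -1.0]]
wrist_force: [0.2, 0.0, 0.2]
gripper_width: 0.982
gripper_force: 0.0
```

{"op": "jog_arm", "data": {"plan": "0 0 -1 0 0 0 -1;0 0 -1 0 0 0 -1;0.55 0.83 -0.3 0 0 0 -1;0.55 0.83 0 0 0 0 -1;0.55 0.83 0 0 0 0 -1;0.55 0.83 0 0 0 0 -1;0.55 0.83 0 0 0 0 -1;0 0 0 0 0 0 -1;0 0 0 0 0 0 -1;0 0 0 0 0 0 -1"}}

```text
time_s: 38.0
tcp_pos: [0.5424, 0.0081, 0.2726]
ee_rot: [[-0.926, -0.378, 0.0], [-0.378, 0.926, -0.0], [-0.0, -0.0, -1.0]]
wrist_force: [0.5, 0.5, 0.1]
gripper_width: 0.996
gripper_force: 0.0
```

```bash
python3 chk.py 12 wrist; python3 ends.py 12; python3 chk.py 13 wrist;python3 ends.py 13; python3 - <<'E'
import cv2
i=cv2.imread('pics/wrist13.png');cv2.imwrite('pics/w13z.png',cv2.resize(i[120:260,300:460],None,fx=4,fy=4,interpolation=2))
E
```

```text
38.0 [0.54241981 0.00808151 0.27262202] [0.45022463 0.46695456 0.08468906] 86.65071577023527
wrist (np.float64(110.78771061898748), 841)
[[337.0, 197.0], [372.0, 197.0], [372.0, 222.0], [337.0, 222.0]] 890
outer [0.1141 0.1158 0.1511 0.1536] tab end angle 111.50 box angle 111.41
mark px for 110.8: [375.8054979  211.36570225]
38.05 [0.54246463 0.00800265 0.2723924 ] [0.25994673 0.49774495 0.11926567] 86.55438471323785
wrist (np.float64(110.74722646845197), 834)
[[337.0, 197.0], [372.0, 197.0], [372.0, 223.0], [337.0, 223.0]] 893
outer [0.114  0.1159 0.1511 0.1537] tab end angle 111.33 box angle 111.22
mark px for 110.8: [375.86205751 211.4834013 ]
```

View pics/w13z.png

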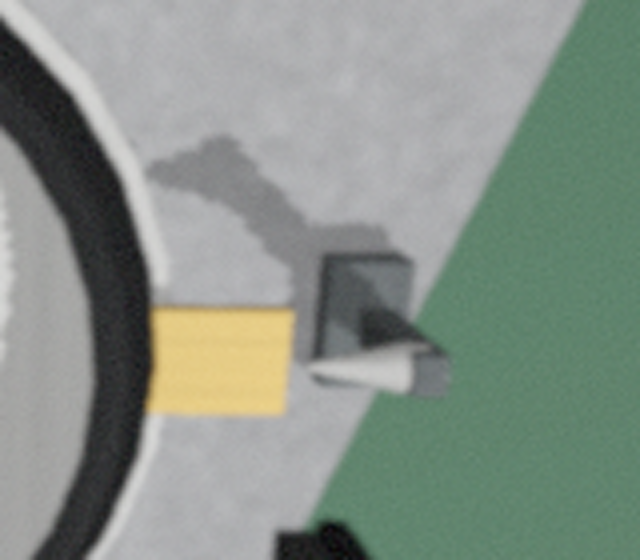

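The crop shows the tip at (308,369) against the middle of the tab's end at (290,362). That is within 2 mm, and the platter is at rest with the gripper clear, so I hand the job in.

```bash
python3 -c "
from station import r
print(r.finish_job())"
```

```text
the job is handed in; nothing more can be done
None
```

I handed the job in at 38 s: the platter was held near 15 rpm for about 9 s (fitted peak 16.1 rpm) and stopped with the tab about 2 mm (0.7°) from the pointer, after a first stop 2° too far that I nudged back with the crank. The knob is released, the platter is at rest and the gripper is clear; I did not re-check the other bench items, and no verdict came back.

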